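Take the spent filter out of its bayonet base

TASK

Take out the spent water filter, the one with the orange lever: turn its lever anticlockwise (seen from above) to the unlock stop, lift the filter out of its base, and stand it upright on the floor of the upper clear bin, setting it down rather than dropping it. Leave the blue-levered filter locked as it is, and do not shift the other things on the tray.

Things in the scene. Friction and masses are not known exactly. Their poses are not given: they have to be found in the camera images.
- spent: spent water filter: white, orange lever and orange lift fin, 0.4 kg, locked in base_a at the start. Origin: centre of its underside; z up its axis, x along its lever. Body radius 30 mm, z 0 to 50; flange radius 36.5 with bayonet lugs along +x and -x out to radius 47, z 50 to 60; hub radius 32 up to z 95. 
- fresh: fresh water filter: white, blue lever and blue lift fin, 0.4 kg, locked in base_b at the start. Origin: centre of its underside; z up its axis, x along its lever. Body radius 30 mm, z 0 to 50; flange radius 36.5 with bayonet lugs along +x and -x out to radius 47, z 50 to 60; hub radius 32 up to z 95. Leave it.
- spent_lever (a point): point on the spent filter's orange lever 100 mm from the axis, at mid height; the lever is a bar 20 mm wide along the filter's +x, from the hub out to radius 115 mm, z 74 to 90 above the filter's underside
- fresh_lever (a point): point on the fresh filter's blue lever 100 mm from the axis, at mid height; the lever is a bar 20 mm wide along the filter's +x, from the hub out to radius 115 mm, z 74 to 90 above the filter's underside
- spent_fin (a point): middle of the spent filter's orange lift fin, 112 mm above its underside; the fin stands on the hub, 16 mm thick along the filter's x, 56 mm long along its y, from 94 to 130 mm above the underside
- base_a: grey fixed bayonet base of the spent filter, 116 mm square. Origin under its centre, z up. Bore radius 32 mm, z 10 to its rim at z 62 (filter's flange rests on it, filter origin at z 12). +x: where the lever points at the unlock stop. Locked, it points near -y, 90 degrees clockwise; lips over +y and -y (inner radius 37, top z 82) then hold the lugs, and let go 45 degrees before the stop
- base_b: grey fixed bayonet base of the fresh filter, 116 mm square. Origin under its centre, z up. Bore radius 32 mm, z 10 to its rim at z 62 (filter's flange rests on it, filter origin at z 12). +x: where the lever points at the unlock stop. Locked, it points near -y, 90 degrees clockwise; lips over +y and -y (inner radius 37, top z 82) then hold the lugs, and let go 45 degrees before the stop
- bins: stacked pair of clear acrylic bins, fixed; each 170 (x) by 190 (y) by 64 mm with 4 mm walls, open on top; origin under the centre of the lower one, z up; the upper bin's rim is at z 128. The lower one holds scouring pads
- bin_floor (a point): centre of the upper bin's inner floor, 68 mm above the tray
- dustpan: yellow plastic dustpan with a flat handle, about 210 mm long, lying on the tray; bystander; origin under its middle
- funnel: small aluminium funnel standing mouth down, 96 mm wide, 95 mm tall; bystander; origin under its centre
- stopper: black silicone bottle stopper standing upright, 52 mm wide, 64 mm tall; bystander; origin under its centre
- sprayer: clear spray bottle with a red head, 72 mm wide, 220 mm tall; bystander; origin under its centre
- brush: flat brush with a wooden handle, lying on the tray; bystander
Not all that is in view belongs to the job. Leave any green look-alike of the spent alone.

How it is judged (in metres and radians):
On the way, in this order (a step that is already met when the one before it is completed fails the run):
1. the spent filter is turned to within 28 degrees of its unlock stop while still seated in its base (angle between the x axis of spent and the x axis of base_a, either way round below 0.5 rad and horizontal distance between spent and base_a below 0.006 m and z of spent in the frame of base_a below 0.018 m), for 0.1 s.
2. it is lifted clear of its base (z of spent in the frame of base_a above 0.075 m), for 0.1 s.
At the end, for the whole second after the job is handed in: The spent (orange) filter stands upright (within 6 degrees) on the floor of the upper clear bin (underside within 5 mm of the floor, its axis within 55 mm along x and 65 mm along y of the bin's centre), released and at rest (z of spent in the frame of bin_floor between -0.005 and 0.005 m and x of spent in the frame of bin_floor between -0.055 and 0.055 m and y of spent in the frame of bin_floor between -0.065 and 0.065 m and angle between spent's own z axis and vertical below 0.1 rad and linear speed of spent below 0.02 m/s); the robot touches nothing.
It fails at once if the spent filter is let fall (moving faster than 0.5 m/s with no finger on it: a drop of more than about 13 mm) (linear speed of spent above 0.5 m/s and contact force between the fingers and spent below 0.05 N).
It fails at once if the fresh (blue) filter or its lever is moved by more than 20 mm (distance of any of fresh, fresh_lever from where it was at the start of the episode above 0.02 m).
It fails at once if a bystander is shifted by more than 25 mm (distance of any of dustpan, funnel, stopper, sprayer, brush from where it was at the start of the episode above 0.025 m).
It also fails if it takes over 64 s, if anything falls off the work surface, if the arm or the gripper's body presses on something with over 40 N, if the wrist force passes 120 N, or if a joint passes its speed limit or range.

ROBOT

A 6-joint arm with a two-finger parallel gripper is mounted at the origin on the work surface. World frame = base frame: x ahead of the robot, y to its left, z up, the work surface at z = 0. Lengths are in mm, angles in rad, forces in N, time in s.
With the tool pointing down it reaches from about 275 to 1000 mm from the base axis. Payload 8.4 kg.
Tool frame: the origin (TCP) lies where the fingers leave the gripper's body, on its centre line; the fingertips stand 73 mm ahead of it and the grasp point (between the pads) lies 54 mm ahead of it (grip_point_offset is the distance from the TCP to the grasp point, in mm); z points along the fingers, y is the direction in which the jaws open and shut (so a half turn about z gives the same grasp; the last joint's range is limited). The gripper opens to 85 mm and grips with 20 to 120 N. Pads are 22 mm wide; open, the fingers measure 114 mm over their backs; the gripper's body (76 mm by 85 mm) begins 54 mm behind the grasp point. The pads swing forward as they close: fully open they stand 13 mm farther back than shut.
Start: joints at [-1.343, 0.353, 1.633, -0, 1.155, -0.002], TCP at [142.363, -608.573, 303.881] pointing down, gripper open.
Joint ranges: [-2.63, 2.63], [-0.92, 2.1], [0.06, 2.66], [-1.3, 4.44], [0, 2.69], [-3.02, 3.02]. Speed limits (rad/s): [2.22, 2.22, 2.79, 3.14, 3.14, 3.14].

INTERFACE

Orientations are given as [roll, pitch, yaw] about the fixed x, y, z axes, in that order (R = Rz(yaw) Ry(pitch) Rx(roll)).
In Python, from rig import sense, grab_frame, sign_off, grip_point_offset gives the robot as it stands. The module is installed in compiled form; this text tells all that it offers.
- The arm moves only by the tool drive_tool, never from a script. Its argument "targets" is one flat list of numbers, 7 for each row, row after row: the shift along the tool's x, y, z in m, then the turn, a rotation vector about the tool's x, y, z in rad, then the opening, from 0 (shut) to 1 (fully open). In form: [tx, ty, tz, wx, wy, wz, grip, tx, ty, tz, wx, wy, wz, grip, ...]. A call has 1 to 12 rows; each row is the pose to reach, as a shift and turn from the pose commanded when the call began, along the tool's axes at that moment; what a row does not reach only later rows make up. A row lasts 1/12 s, in which the tool goes at most 41.7 mm and 7.16 degrees, less where a joint would pass 70% of its speed; a pose out of reach is approached as far as the arm can. A call with a gripper value outside its range is refused whole. The fingers move at their own pace and stop on an object; "force" is the grip in N (left out, the last holds). Time passes only in rows, so rows that repeat a pose let the fingers close. It gives the time, the measured TCP pose, the force and the opening at its end, in the units of the state.
- sense(): the state, without advancing time (a new reading comes with each control period).
- grab_frame(name): name is "scene" or "top" or "wrist"; returns a dict with "color" (480x640x3 uint8, blue, green, red), "vertical_fov" (degrees; the focal length in pixels is half the picture's height over the tangent of half this angle, whatever the lens; pixels are square), "cx", "cy" (the principal point, pixels), "k1" (the pictures are not rectified: a ray, as slopes to the right and down, at radius r is drawn at 1 + k1 r^2 times it, then the intrinsics apply), "world_from_camera" (4x4, takes a point from camera to world coordinates). Camera axes: x right, y down, z forward; pixel columns grow to the right and rows downward; lengths in mm; the calibration is good to about 2 mm. A picture is of the moment at which its call begins. There is no depth.
- sign_off(): hands the job in, once; it reports no verdict.
The state is a dict: "clock": time; "qpos": joint angles; "qvel": joint speeds; "joint_efforts": joint torques, N m; "eef_pos": TCP position; "tcp_rot": TCP orientation; "contact_force": force on the tool from outside, world axes, zero at the start; "wrist_torque": the same for the moment, N m; "opening": opening from 0.0 (shut) to 1.0 (fully open).
Only numpy, scipy, OpenCV 4.12 (cv2) and the standard library are available. Lean on these libraries where they do the work, as an engineer would, in place of code of your own. Each camera call takes 0.05 s, during which the arm holds its last target. There are 200 camera calls.

## Working session

There is one attempt and no reset: what is moved stays moved. The work goes in short steps, Python scripts to look and compute and a tool call to move; the robot and the scene stay as the last step left them, time stands still between calls to the robot, and variables do not carry over. Pictures are saved under pics/ and viewed, about 8 in all and at most 12, crops included, and the job is handed in when it is done.

Besides the shell and the picture viewer there is one more tool, called after "Request:" as name(argument=value, ...) on one line, values as JSON. drive_tool: Moves the arm, as the interface text tells. Its arguments: {"type":"object","properties":{"targets":{"type":"array"},"force":{"type":"number"}},"required":["targets"]}

```bash
mkdir -p pics
cat > h.py <<'E'
import numpy as np, cv2
from rig import sense, grab_frame, sign_off, grip_point_offset
from scipy.spatial.transform import Rotation as R
def K(f):
    fl=240/np.tan(np.radians(f["vertical_fov"])/2)
    return np.array([[fl,0,f["cx"]],[0,fl,f["cy"]],[0,0,1.]]), np.array([f["k1"],0,0,0,0.])
def ray(f,uv):
    k,d=K(f); p=cv2.undistortPoints(np.array([[uv]],float),k,d)[0,0]
    T=np.array(f["world_from_camera"]); v=T[:3,:3]@[p[0],p[1],1]; return T[:3,3],v/np.linalg.norm(v)
def plane(f,uv,z):
    o,v=ray(f,uv); return o+v*(z-o[2])/v[2]
def proj(f,P):
    k,d=K(f); T=np.linalg.inv(np.array(f["world_from_camera"]))
    return cv2.projectPoints(np.array(P,float).reshape(-1,3),cv2.Rodrigues(T[:3,:3])[0],T[:3,3],k,d)[0][:,0]
E
python3 - <<'E'
from h import *
for n in ("scene","top","wrist"):
    f=grab_frame(n); cv2.imwrite(f"pics/{n}0.png",f["color"]); print(n,f["vertical_fov"],f["k1"],np.round(f["world_from_camera"],2).tolist())
print(sense(),grip_point_offset)
E
```

```text
scene 54.059850984797706 0.01339125554382133 [[-0.84, 0.32, -0.44, 921.63], [0.55, 0.49, -0.68, 647.95], [0.0, -0.81, -0.58, 687.12], [0.0, 0.0, 0.0, 1.0]]
top 57.456684606241105 0.008161581165932779 [[0.03, -1.0, 0.08, 418.79], [-1.0, -0.03, 0.01, -50.03], [-0.01, -0.08, -1.0, 1078.97], [0.0, 0.0, 0.0, 1.0]]
wrist 65.27723168997554 0.019312793979554488 [[0.23, -0.94, -0.25, 205.29], [-0.97, -0.22, -0.06, -593.06], [-0.0, 0.26, -0.97, 372.98], [0.0, 0.0, 0.0, 1.0]]
{'clock': 0.15, 'qpos': array([-1.34339474e+00,  3.53521082e-01,  1.63395103e+00, -1.86885821e-05,
        1.15521617e+00, -2.36302327e-03]), 'qvel': array([-2.21893921e-03, -1.32294026e-03, -2.19548575e-03,  8.28524190e-04,
        9.56363207e-06,  1.95151812e-04]), 'joint_efforts': array([ 5.67420411e-04, -6.05633998e+01, -3.42338204e+01, -2.34354155e-05,
        6.11023934e-03, -5.48068343e-06]), 'eef_pos': array([ 142.29646892, -608.29317983,  303.31935071]), 'tcp_rot': array([-3.14049698e+00,  1.45005217e-05,  2.29772175e-01]), 'contact_force': array([ 0.01354565, -0.22925053,  0.59553665]), 'wrist_torque': array([-0.02106105, -0.01636286, -0.03020581]), 'opening': 1.0022200981860308} 53.900000000000006
```

View pics/top0.png

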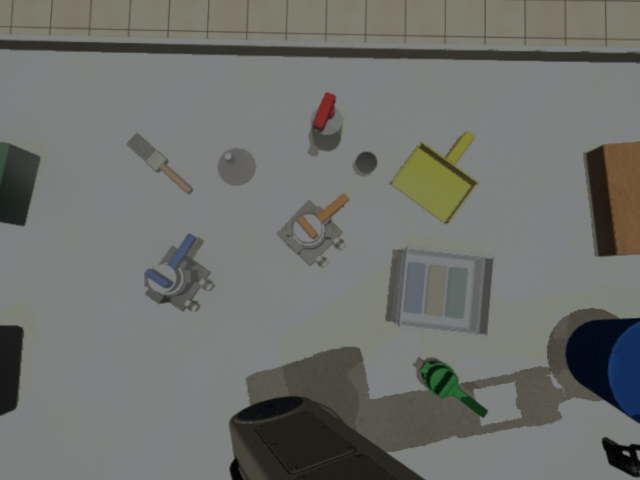

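View pics/scene0.png

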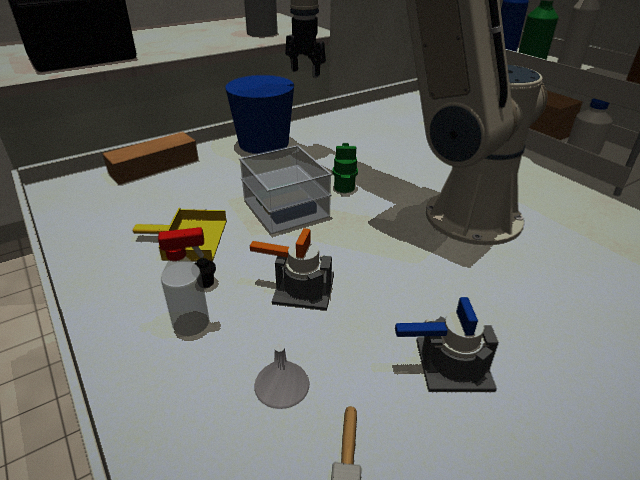

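The top view shows the spent filter near (310,230) with its lever pointing to the upper right at (347,198). The bin is near (440,290), the stopper at (365,160) and the sprayer at (325,120). The blue filter is at (165,280). The scene view agrees.

```bash
cat > m.py <<'E'
from h import *
def orange(f,minA=40):
    h=cv2.cvtColor(f["color"],cv2.COLOR_BGR2HSV); m=cv2.inRange(h,(5,150,90),(18,255,255))
    n,l,s,c=cv2.connectedComponentsWithStats(m)
    out=[]
    for i in range(1,n):
        if s[i,4]>minA:
            r=cv2.minAreaRect(np.argwhere(l==i)[:,::-1].astype(np.float32)); out.append((s[i,4],c[i].round(1),cv2.boxPoints(r)))
    return out
E
python3 - <<'E'
from m import *
f=grab_frame("top")
for a,c,b in orange(f):
    if c[0]>560: continue
    print("top",a,c,"z102",[plane(f,p,102)[:2].round().tolist() for p in b],"z142",[plane(f,p,142)[:2].round().tolist() for p in b], plane(f,c,102).round(),plane(f,c,142).round())
g=grab_frame("scene")
for a,c,b in orange(g): print("scene",a,c,b.round().tolist(), plane(g,c,94).round(),plane(g,c,124).round())
for p in [(401,249),(493,257),(487,335),(394,326)]: print("bin rim",plane(f,p,128).round())
for p in [(310,201),(277,233),(312,265),(343,237)]: print("base",plane(f,p,8).round())
for p in [(365,160),(325,120),(237,165)]: print("obst",plane(f,p,60).round())
c=f["color"][140:340,240:520]; cv2.imwrite("pics/t1.png",cv2.resize(c,None,fx=2.8,fy=2.8,interpolation=cv2.INTER_CUBIC))
E
```

```text
scene 858 [147.1 147.5] [[103.0, 153.0], [191.0, 129.0], [194.0, 141.0], [106.0, 166.0]] [ 639. -679.   94.] [ 653. -612.  124.]
scene 124 [302.6 236.4] [[296.0, 243.0], [304.0, 226.0], [310.0, 229.0], [302.0, 246.0]] [493. -56.  94.] [515. -20. 124.]
scene 227 [269.1 246.4] [[250.0, 246.0], [251.0, 240.0], [288.0, 247.0], [287.0, 252.0]] [571. -63.  94.] [588. -27. 124.]
scene 53 [346.5 443.4] [[339.0, 449.0], [347.0, 435.0], [355.0, 439.0], [347.0, 453.0]] [694. 378.  94.] [705. 392. 124.]
bin rim [ 484. -209.  128.]
bin rim [ 472. -407.  128.]
bin rim [ 306. -394.  128.]
bin rim [ 319. -196.  128.]
base [605.  -3.   8.]
base [524.  76.   8.]
base [447. -13.   8.]
base [518. -87.   8.]
obst [ 697. -132.   60.]
obst [792. -35.  60.]
obst [678. 171.  60.]
```

View pics/t1.png

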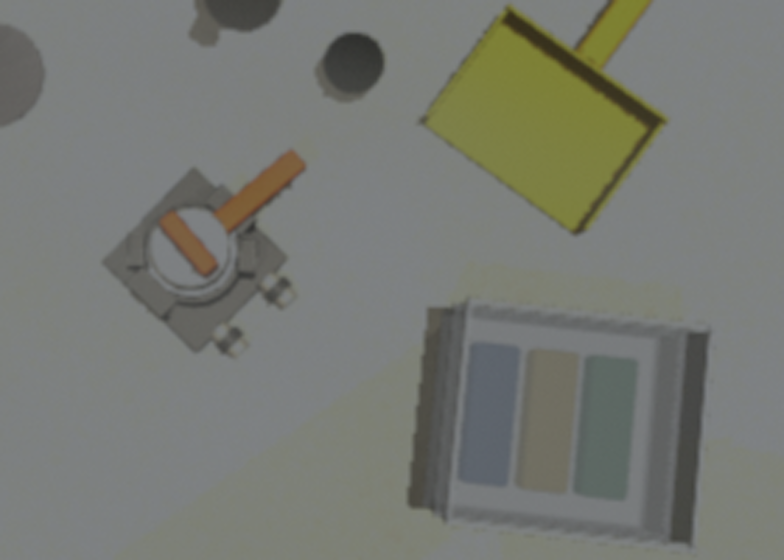

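The crop shows the orange fin centred at crop (188,243), the lever tip at (298,160), and the bin rim corners at (467,300), (708,327), (690,545) and (447,520). The orange mask found nothing in the top view, so I'll loosen it.

```bash
sed -i 's/(5,150,90),(18,255,255)/(3,110,50),(20,255,255)/' m.py
python3 - <<'E'
from m import *
f=grab_frame("top")
for a,c,b in orange(f):
    if c[0]>500 or c[0]<250: continue
    print("top",a,c,"z102",[plane(f,p,102)[:2].round().tolist() for p in b],"z142",[plane(f,p,142)[:2].round().tolist() for p in b], plane(f,c,102).round(),plane(f,c,142).round())
w=lambda p:(240+p[0]/2.8,140+p[1]/2.8)
q=np.array([plane(f,w(p),128) for p in [(467,300),(708,327),(690,545),(447,520)]]); print("rim",q.round(),q.mean(0))
q=np.array([plane(f,w(p),0+8) for p in [(195,168),(103,262),(195,352),(288,260)]]); print("base",q.round(),q.mean(0))
print("posts",[plane(f,w(p),60).round() for p in [(275,290),(232,340)]])
g=grab_frame("scene")
# two-view fin
def tri(f,a,g,b):
    o1,v1=ray(f,a);o2,v2=ray(g,b); A=np.stack([v1,-v2],1); s=np.linalg.lstsq(A,o2-o1,rcond=None)[0]
    return (o1+s[0]*v1).round(),(o2+s[1]*v2).round()
print(tri(f,w((188,243)),g,(303,239)))
E
```

```text
top 285 [332.2 207.9] z102 [[556.0, -22.0], [608.0, -82.0], [594.0, -94.0], [542.0, -35.0]] z142 [[551.0, -23.0], [601.0, -81.0], [587.0, -93.0], [537.0, -35.0]] [574. -57. 102.] [568. -57. 142.]
top 145 [306.7 226.3] z102 [[547.0, 22.0], [556.0, 12.0], [515.0, -24.0], [506.0, -15.0]] z142 [[542.0, 19.0], [551.0, 10.0], [511.0, -26.0], [503.0, -16.0]] [531.  -1. 102.] [527.  -3. 142.]
rim [[ 489. -221.  128.]
 [ 473. -407.  128.]
 [ 306. -393.  128.]
 [ 319. -208.  128.]] [ 396.74833008 -307.43385554  128.        ]
base [[608.  -2.   8.]
 [522.  76.   8.]
 [445.  -7.   8.]
 [528. -86.   8.]] [525.83590083  -4.59455204   8.        ]
posts [array([498., -74.,  60.]), array([455., -39.,  60.])]
(array([527.,  -4., 132.]), array([525.,  -2., 132.]))
```

```bash
cat > go.py <<'E'
from h import *
def go(pos,yaw_deg,ref=None):
    """tool-frame shift (m) and rotvec from the (nominal) present pose to the target, tool pointing down"""
    s=sense(); p,r=(s["eef_pos"],R.from_euler("xyz",s["tcp_rot"])) if ref is None else (np.array(ref[:3]),R.from_euler("xyz",[np.pi,0,np.radians(ref[3])]))
    t=R.from_euler("xyz",[np.pi,0,np.radians(yaw_deg)])
    print((r.inv().apply(np.array(pos)-p)/1000).round(4),(r.inv()*t).as_rotvec().round(4))
E
python3 -c "
from go import *
go([589,-75,250],-49,[142.36,-608.57,303.88,np.degrees(.2298)])"
```

```text
[ 0.5564 -0.4178  0.0539] [ 0.    -0.     1.085]
```

Request:
drive_tool(targets=[0.556, -0.418, 0.054, 0, 0, 1.085, 1, 0.556, -0.418, 0.054, 0, 0, 1.085, 1, 0.556, -0.418, 0.054, 0, 0, 1.085, 1, 0.556, -0.418, 0.054, 0, 0, 1.085, 1, 0.556, -0.418, 0.054, 0, 0, 1.085, 1, 0.556, -0.418, 0.054, 0, 0, 1.085, 1, 0.556, -0.418, 0.054, 0, 0, 1.085, 1, 0.556, -0.418, 0.054, 0, 0, 1.085, 1, 0.556, -0.418, 0.054, 0, 0, 1.085, 1, 0.556, -0.418, 0.054, 0, 0, 1.085, 1, 0.556, -0.418, 0.054, 0, 0, 1.085, 1, 0.556, -0.418, 0.054, 0, 0, 1.085, 1])

```text
clock: 1.35
eef_pos: [448.2, -242.9, 267.2]
tcp_rot: [-3.141, -0.001, -0.856]
contact_force: [1.2, -1.0, -0.3]
opening: 1.002
```

```bash
python3 -c "
from go import *
go([589,-75,250],-49)
f=grab_frame('wrist');cv2.imwrite('pics/w1.png',f['color']); np.save('w1.npy',f,allow_pickle=True)"
```

```text
[-0.0345 -0.2164  0.0172] [-0.0002 -0.0006 -0.0005]
```

Request:
drive_tool(targets=[-0.034, -0.21, 0.015, 0, 0, 0, 1, -0.034, -0.21, 0.015, 0, 0, 0, 1, -0.034, -0.21, 0.015, 0, 0, 0, 1, -0.034, -0.21, 0.015, 0, 0, 0, 1, -0.034, -0.21, 0.015, 0, 0, 0, 1, -0.034, -0.21, 0.015, 0, 0, 0, 1, -0.034, -0.21, 0.015, 0, 0, 0, 1, -0.034, -0.21, 0.015, 0, 0, 0, 1])

```text
clock: 2.07
eef_pos: [583.1, -81.1, 251.7]
tcp_rot: [3.141, 0.001, -0.854]
contact_force: [-0.7, -0.4, 0.0]
opening: 0.996
```

```bash
python3 -c "
from m import *
f=grab_frame('wrist');cv2.imwrite('pics/w2.png',f['color']); print(sense()['eef_pos'],sense()['tcp_rot'])
for a,c,b in orange(f,300): print(a,c,b.round().tolist(),'z102',[plane(f,p,102)[:2].round().tolist() for p in b],'z142',[plane(f,p,142)[:2].round().tolist() for p in b],plane(f,c,102).round(),plane(f,c,142).round())"
```

```text
[582.67867784 -81.80665392 251.88388961] [ 3.14071025e+00  4.23098368e-04 -8.55149132e-01]
4066 [306.3 280.7] [[289.0, 217.0], [321.0, 216.0], [324.0, 346.0], [291.0, 347.0]] z102 [[610.0, -84.0], [596.0, -97.0], [538.0, -33.0], [554.0, -18.0]] z142 [[613.0, -92.0], [601.0, -103.0], [554.0, -50.0], [567.0, -39.0]] [576. -60. 102.] [585. -73. 142.]
1850 [309.8 394. ] [[264.0, 383.0], [352.0, 383.0], [352.0, 408.0], [264.0, 408.0]] z102 [[550.0, 15.0], [505.0, -24.0], [492.0, -10.0], [538.0, 30.0]] z142 [[564.0, -12.0], [527.0, -44.0], [516.0, -32.0], [554.0, 1.0]] [521.   1. 102.] [540. -23. 142.]
```

View pics/w2.png

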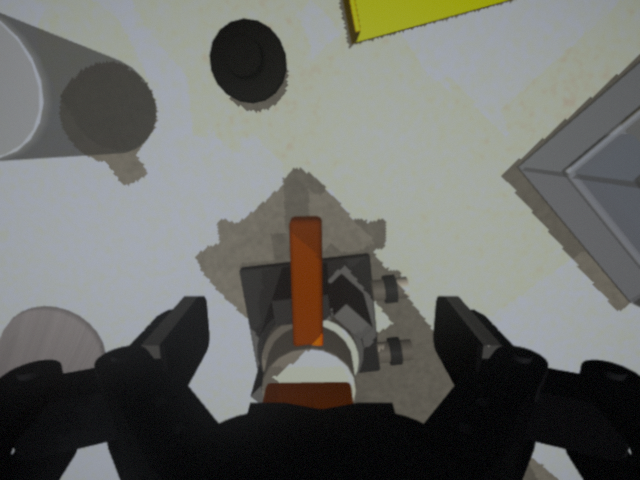

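The wrist view shows the lever from tip (304,217) to root (307,346), centred between the jaws. That gives a lever angle of about -49° and an axis near (527,-4), which agrees with the top view. I'll go down around the lever.

```bash
python3 -c "
from go import *
go([589.6,-75.5,148],-49)"
```

```text
[-0.0002 -0.0095  0.1039] [0.0009 0.0004 0.0001]
```

Request:
drive_tool(targets=[0, -0.009, 0, 0, 0, 0, 1, 0, -0.009, 0.03, 0, 0, 0, 1, 0, -0.009, 0.06, 0, 0, 0, 1, 0, -0.009, 0.09, 0, 0, 0, 0.6, 0, -0.009, 0.104, 0, 0, 0, 0.4, 0, -0.009, 0.104, 0, 0, 0, 0.34, 0, -0.009, 0.104, 0, 0, 0, 0.34, 0, -0.009, 0.104, 0, 0, 0, 0.34, 0, -0.009, 0.104, 0, 0, 0, 0.34], force=30)

```text
clock: 2.87
eef_pos: [591.2, -75.8, 149.8]
tcp_rot: [-3.14, -0.002, -0.856]
contact_force: [0.6, 0.1, -0.7]
opening: 0.34
```

Run:
```python
from go import *
s=sense();print(s['eef_pos'],np.degrees(s['tcp_rot']),s['contact_force'],s['opening'])
# arc: rows of 6 deg about axis
ax=np.array([527,-4.]);p=s['eef_pos'];r=R.from_euler('xyz',s['tcp_rot'])
for a in range(6,97,6):
    th=np.radians(a); M=R.from_euler('z',th).as_matrix(); q=np.r_[ax,p[2]]+M@(p-np.r_[ax,p[2]])
    print(a,(r.inv().apply(q-p)/1000).round(4),round(-th,3))
```

```text
[591.19400007 -75.78912267 149.76369728] [-1.79893521e+02 -1.16824475e-01 -4.90396878e+01] [ 0.60451723  0.0994768  -0.71482763] 0.34003347476508355
6 [-0.0007 -0.0101  0.    ] -0.105
12 [-0.0024 -0.02    0.    ] -0.209
18 [-0.0052 -0.0297  0.    ] -0.314
24 [-0.0089 -0.039   0.0001] -0.419
30 [-0.0136 -0.048   0.0001] -0.524
36 [-0.0192 -0.0563  0.0001] -0.628
42 [-0.0257 -0.0641  0.0001] -0.733
48 [-0.0329 -0.0711  0.0001] -0.838
54 [-0.0408 -0.0773  0.0001] -0.942
60 [-0.0494 -0.0827  0.0001] -1.047
66 [-0.0584 -0.0871  0.    ] -1.152
72 [-0.0679 -0.0906  0.    ] -1.257
78 [-0.0777 -0.0931  0.    ] -1.361
84 [-0.0876 -0.0945 -0.    ] -1.466
90 [-0.0977 -0.0949 -0.    ] -1.571
96 [-0.1078 -0.0942 -0.    ] -1.676
```

Request:
drive_tool(targets=[-0.0002, -0.005, 0, 0, 0, -0.052, 0.34, -0.0007, -0.01, 0, 0, 0, -0.105, 0.34, -0.0014, -0.015, 0, 0, 0, -0.157, 0.34, -0.0024, -0.02, 0, 0, 0, -0.209, 0.34, -0.0037, -0.025, 0, 0, 0, -0.262, 0.34, -0.0052, -0.0297, 0, 0, 0, -0.314, 0.34, -0.007, -0.0344, 0, 0, 0, -0.367, 0.34, -0.0089, -0.039, 0, 0, 0, -0.419, 0.34, -0.011, -0.0435, 0, 0, 0, -0.471, 0.34, -0.0136, -0.048, 0, 0, 0, -0.524, 0.34])

```text
clock: 3.7
eef_pos: [618.4, -33.7, 149.7]
tcp_rot: [-3.141, -0.002, -0.329]
contact_force: [0.8, -0.4, 0.7]
opening: 0.339
```

```bash
cat > arc.py <<'E'
from go import *
import sys
s=sense();print(s['clock'],s['eef_pos'],np.degrees(s['tcp_rot']),s['contact_force'],s['wrist_torque'],s['opening'])
ax=np.array([527,-4.]);p=s['eef_pos'];yaw=s['tcp_rot'][2];print("bearing",np.degrees(np.arctan2(*(p[:2]-ax)[::-1])),np.hypot(*(p[:2]-ax)))
r=R.from_euler('xyz',[np.pi,0,yaw]); b=yaw+np.radians(float(sys.argv[2]) if len(sys.argv)>2 else 0)
for a in range(0,int(sys.argv[1])+1,6):
    th=np.radians(a); q=np.r_[ax+97*np.array([np.cos(b+th),np.sin(b+th)]),149]
    print(a,(r.inv().apply(q-p)/1000).round(4),round(-th,3))
E
python3 arc.py 66
python3 - <<'E'
from m import *
f=grab_frame('top')
for a,c,b in orange(f):
    if 250<c[0]<500: print(a,c,[plane(f,p,102)[:2].round().tolist() for p in b],plane(f,c,142).round())
E
```

```text
3.7 [618.38924504 -33.66966391 149.68240545] [-1.79977955e+02 -1.40524415e-01 -1.88391411e+01] [ 0.84260644 -0.39238749  0.67054745] [-0.23728418  0.01512218  0.0229413 ] 0.3389314729824829
bearing -17.986104541857664 96.08477021107491
0 [0.0009 0.0014 0.0007] -0.0
6 [ 0.0004 -0.0087  0.0007] -0.105
12 [-0.0012 -0.0187  0.0007] -0.209
18 [-0.0038 -0.0285  0.0007] -0.314
24 [-0.0075 -0.038   0.0007] -0.419
30 [-0.0121 -0.0471  0.0007] -0.524
36 [-0.0176 -0.0556  0.0007] -0.628
42 [-0.024  -0.0635  0.0007] -0.733
48 [-0.0312 -0.0707  0.0007] -0.838
54 [-0.0391 -0.077   0.0007] -0.942
60 [-0.0476 -0.0826  0.0007] -1.047
66 [-0.0566 -0.0872  0.0007] -1.152
```

Run:
```python
from h import *
a=grab_frame('wrist')['color'];b=grab_frame('scene')['color'][180:360,180:420]
cv2.imwrite('pics/c1.png',np.hstack([cv2.resize(a,(400,300)),cv2.resize(b,(400,300))]))
```

```text
(no output)
```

View pics/c1.png

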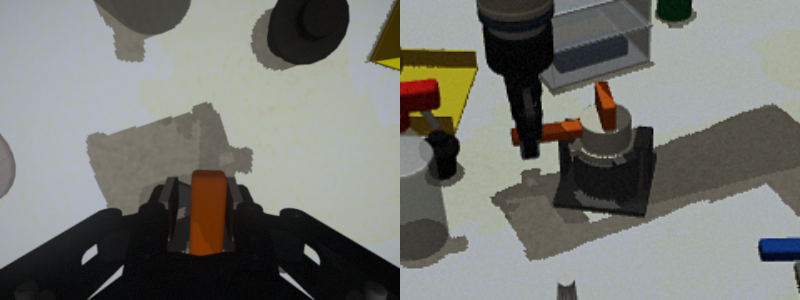

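The left half of the composite (wrist view) shows the lever still between the pads at (208,205), and it turns along with the tool at low force. I'll continue the arc.

Request:
drive_tool(targets=[0.0004, -0.0087, 0.0, 0, 0, -0.105, 0.34, -0.0012, -0.0187, 0.0, 0, 0, -0.209, 0.34, -0.0038, -0.0285, 0, 0, 0, -0.314, 0.34, -0.0075, -0.038, 0, 0, 0, -0.419, 0.34, -0.0121, -0.0471, 0, 0, 0, -0.524, 0.34, -0.0176, -0.0556, 0, 0, 0, -0.628, 0.34, -0.024, -0.0635, 0, 0, 0, -0.733, 0.34, -0.0312, -0.0707, 0, 0, 0, -0.838, 0.34, -0.0351, -0.074, 0, 0, 0, -0.89, 0.34, -0.0391, -0.077, 0, 0, 0, -0.942, 0.34, -0.0433, -0.08, 0, 0, 0, -0.995, 0.34, -0.0476, -0.0826, 0, 0, 0, -1.047, 0.34])

```text
clock: 4.85
eef_pos: [599.9, 59.9, 148.9]
tcp_rot: [3.14, -0.002, 0.716]
contact_force: [1.5, 0.2, -0.4]
opening: 0.342
```

```bash
python3 arc.py 12
python3 - <<'E'
from m import *
f=grab_frame('wrist')
for a,c,b in orange(f,300): print(a,c,b.round().tolist(),[plane(f,p,102)[:2].round().tolist() for p in b],plane(f,c,142).round())
E
```

```text
4.85 [599.90713717  59.94619112 148.89046754] [ 1.79925253e+02 -9.00430669e-02  4.10357828e+01] [ 1.51187886  0.16295566 -0.4070929 ] [-0.10279964 -0.23834018  0.00914094] 0.34178593779603017
bearing 41.253708111142075 96.97714168230127
0 [ 0.      0.0004 -0.0001] -0.0
6 [-0.0005 -0.0098 -0.0001] -0.105
12 [-0.0021 -0.0198 -0.0001] -0.209
7532 [331.2 339.4] [[296.0, 407.0], [308.0, 269.0], [366.0, 274.0], [353.0, 412.0]] [[572.0, 48.0], [615.0, 79.0], [626.0, 64.0], [584.0, 31.0]] [617.  73. 142.]
```

Request:
drive_tool(targets=[-0.0001, -0.003, 0, 0, 0, -0.035, 0.34, -0.0003, -0.0065, 0, 0, 0, -0.07, 0.34, -0.0005, -0.0098, 0, 0, 0, -0.105, 0.34, -0.0005, -0.0098, 0, 0, 0, -0.105, 0.34])

```text
clock: 5.23
eef_pos: [592.7, 67.0, 148.7]
tcp_rot: [3.141, -0.001, 0.82]
contact_force: [-0.1, -0.2, 0.1]
opening: 0.339
```

```bash
python3 arc.py 12
python3 - <<'E'
from m import *
f=grab_frame('wrist')
for a,c,b in orange(f,300): print(a,c,b.round().tolist(),[plane(f,p,102)[:2].round().tolist() for p in b],plane(f,c,142).round())
E
```

```text
5.2333 [592.66404893  67.03439598 148.66797418] [ 1.79966016e+02 -3.94171666e-02  4.69724740e+01] [-0.06682444 -0.24503057  0.06965207] [-0.00046628  0.05283516 -0.02287847] 0.33931415458081554
bearing 47.24977004455756 96.7349612793015
0 [ 0.0003  0.0005 -0.0003] -0.0
6 [-0.0003 -0.0097 -0.0003] -0.105
12 [-0.0019 -0.0197 -0.0003] -0.209
7596 [330.9 339. ] [[296.0, 407.0], [307.0, 269.0], [365.0, 273.0], [354.0, 412.0]] [[566.0, 52.0], [606.0, 88.0], [618.0, 74.0], [580.0, 37.0]] [609.  82. 142.]
```

Request:
drive_tool(targets=[-0.0001, -0.0035, 0, 0, 0, -0.035, 0.34, -0.0003, -0.007, 0, 0, 0, -0.07, 0.34, -0.0003, -0.007, 0, 0, 0, -0.07, 0.34])

```text
clock: 5.53
eef_pos: [587.3, 71.6, 148.4]
tcp_rot: [3.141, -0.0, 0.89]
contact_force: [-0.6, 0.8, 0.4]
opening: 0.341
```

```bash
python3 arc.py 0
python3 - <<'E'
from m import *
f=grab_frame('wrist')
for a,c,b in orange(f,300): print(a,c,b.round().tolist(),[plane(f,p,102)[:2].round().tolist() for p in b],plane(f,c,142).round())
E
```

```text
5.5333 [587.31824974  71.59361742 148.38357383] [ 1.79981671e+02 -2.30927553e-02  5.09812067e+01] [-0.56200934  0.80123815  0.43764233] [-0.03838931 -0.03233384 -0.02090872] 0.3410584407753051
bearing 51.41265985774086 96.70928727853786
0 [ 0.0003  0.0007 -0.0006] -0.0
7614 [331.1 339. ] [[296.0, 407.0], [308.0, 268.0], [366.0, 273.0], [354.0, 412.0]] [[562.0, 56.0], [599.0, 94.0], [613.0, 81.0], [577.0, 41.0]] [602.  87. 142.]
```

The lever follows with no force build-up and is now at about 46°, well inside the 28° window. I'll lift off and reorient for the fin, with jaws across its thickness (yaw ≈ 136°).

Request:
drive_tool(targets=[0, 0.002, 0, 0, 0, 0, 0.38, 0, 0.002, -0.04, 0, 0, 0, 0.6, 0, 0.002, -0.08, 0, 0, 0, 1, 0, 0.002, -0.11, 0, 0, 0, 1, 0, 0.002, -0.11, 0, 0, 0, 1])

```text
clock: 6.0
eef_pos: [592.0, 70.5, 264.6]
tcp_rot: [3.135, -0.007, 0.889]
contact_force: [0.3, 0.4, 0.9]
opening: 0.927
```

Run:
```python
from m import *
from go import go
s=sense();print(s['eef_pos'],np.degrees(s['tcp_rot'][2]))
go([527,-4,258],136)
f=grab_frame('wrist')
for a,c,b in orange(f,300): print(a,c,b.round().tolist(),[plane(f,p,102)[:2].round().tolist() for p in b],plane(f,c,102).round(),[plane(f,p,142)[:2].round().tolist() for p in b])
```

```text
[591.96781378  70.49239505 264.63723801] 50.92222519813224
[-0.0988 -0.0035  0.0059] [ 1.0700e-02 -6.0000e-04 -1.4849e+00]
3604 [316.7 278.7] [[298.0, 340.0], [305.0, 216.0], [335.0, 218.0], [329.0, 341.0]] [[538.0, 28.0], [597.0, 92.0], [611.0, 79.0], [554.0, 14.0]] [576.  55. 102.] [[554.0, 44.0], [603.0, 97.0], [615.0, 86.0], [567.0, 32.0]]
2493 [311.5 390.4] [[268.0, 407.0], [269.0, 373.0], [355.0, 376.0], [354.0, 410.0]] [[487.0, 1.0], [506.0, 21.0], [551.0, -19.0], [533.0, -41.0]] [520.  -8. 102.] [[512.0, 22.0], [527.0, 39.0], [565.0, 5.0], [550.0, -13.0]]
```

Request:
drive_tool(targets=[-0.099, -0.003, 0, 0, 0, -0.12, 1, -0.099, -0.003, 0.005, 0, 0, -0.24, 1, -0.099, -0.003, 0.005, 0, 0, -1.51, 1, -0.099, -0.003, 0.005, 0, 0, -1.51, 1, -0.099, -0.003, 0.005, 0, 0, -1.51, 1, -0.099, -0.003, 0.005, 0, 0, -1.51, 1, -0.099, -0.003, 0.005, 0, 0, -1.51, 1, -0.099, -0.003, 0.005, 0, 0, -1.51, 1, -0.099, -0.003, 0.005, 0, 0, -1.51, 1, -0.099, -0.003, 0.005, 0, 0, -1.51, 1, -0.099, -0.003, 0.005, 0, 0, -1.51, 1, -0.099, -0.003, 0.005, 0, 0, -1.51, 1])

```text
clock: 7.05
eef_pos: [523.6, -4.9, 251.7]
tcp_rot: [-3.14, -0.002, 2.385]
contact_force: [-0.3, 0.4, -0.9]
opening: 1.002
```

Request:
drive_tool(targets=[0, 0, 0, 0, 0, -0.12, 1, 0, 0, 0, 0, 0, -0.12, 1, 0, 0, 0, 0, 0, -0.12, 1, 0, 0, 0, 0, 0, -0.12, 1])

```text
clock: 7.38
eef_pos: [523.9, -4.8, 252.4]
tcp_rot: [-3.141, -0.001, 2.496]
contact_force: [-0.1, -0.4, 0.1]
opening: 1.003
```

Run:
```python
from m import *
f=grab_frame('wrist'); s=sense();print(s['eef_pos'],np.degrees(s['tcp_rot']))
for a,c,b in orange(f,300): print(a,c,b.round().tolist(),'z142',[plane(f,p,142)[:2].round().tolist() for p in b],plane(f,c,142).round())
cv2.imwrite('pics/w3.png',f['color'])
```

```text
[524.01694066  -4.7795141  252.55494768] [-1.79972478e+02 -3.93961292e-02  1.43065162e+02]
3310 [328.3 263.6] [[308.0, 318.0], [318.0, 207.0], [349.0, 210.0], [339.0, 321.0]] z142 [[540.0, -25.0], [496.0, 15.0], [506.0, 26.0], [551.0, -13.0]] [522.   2. 142.]
4293 [443.4 257.3] [[375.0, 268.0], [378.0, 235.0], [513.0, 246.0], [510.0, 280.0]] z142 [[538.0, 19.0], [525.0, 30.0], [570.0, 80.0], [584.0, 70.0]] [554.  50. 142.]
```

View pics/w3.png

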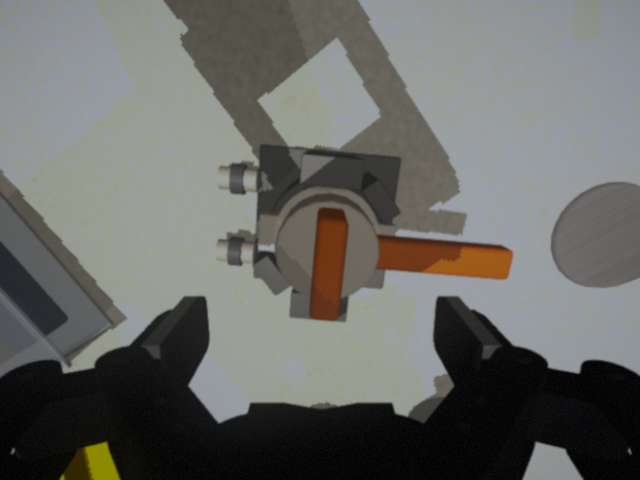

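The wrist view shows the fin at (328,264) and the lever pointing right, ending at (512,262). I overturned to 143°, while the fin runs at about 138°. I'll correct that, then descend and grip.

```bash
python3 -c "
from go import *
go([525.5,-1.5,184],138)"
```

```text
[0.0007 0.0035 0.0686] [-0.0005 -0.0007  0.0884]
```

Request:
drive_tool(targets=[0.001, 0.0035, 0.0, 0, 0, 0.088, 1, 0.001, 0.0035, 0.03, 0, 0, 0.088, 1, 0.001, 0.0035, 0.05, 0, 0, 0.088, 1, 0.001, 0.0035, 0.068, 0, 0, 0.088, 1, 0.001, 0.0035, 0.068, 0, 0, 0.088, 0.5, 0.001, 0.0035, 0.068, 0, 0, 0.088, 0.25, 0.001, 0.0035, 0.068, 0, 0, 0.088, 0.1, 0.001, 0.0035, 0.068, 0, 0, 0.088, 0, 0.001, 0.0035, 0.068, 0, 0, 0.088, 0, 0.001, 0.0035, 0.068, 0, 0, 0.088, 0], force=70)

```text
clock: 8.27
eef_pos: [525.9, -1.5, 186.1]
tcp_rot: [3.141, 0.001, 2.413]
contact_force: [0.1, -3.0, 4.4]
opening: 0.171
```

Request:
drive_tool(targets=[0, 0, 0, 0, 0, 0, 0, 0, 0, 0, 0, 0, 0, 0, 0, 0, 0, 0, 0, 0, 0])

```text
clock: 8.52
eef_pos: [525.9, -1.5, 186.1]
tcp_rot: [3.141, 0.001, 2.413]
contact_force: [-1.8, -2.0, 5.6]
opening: 0.174
```

Gripped: opening 0.174, about 15 mm on the 16 mm fin. Lifting.

Request:
drive_tool(targets=[0, 0, -0.005, 0, 0, 0, 0, 0, 0, -0.012, 0, 0, 0, 0, 0, 0, -0.02, 0, 0, 0, 0, 0, 0, -0.03, 0, 0, 0, 0, 0, 0, -0.03, 0, 0, 0, 0])

```text
clock: 8.93
eef_pos: [526.1, -1.2, 217.2]
tcp_rot: [3.14, 0.001, 2.413]
contact_force: [-0.4, -1.7, -2.7]
opening: 0.174
```

Request:
drive_tool(targets=[0, 0, -0.02, 0, 0, 0, 0, 0, 0, -0.045, 0, 0, 0, 0, 0, 0, -0.07, 0, 0, 0, 0, 0, 0, -0.095, 0, 0, 0, 0, 0, 0, -0.12, 0, 0, 0, 0, 0, 0, -0.12, 0, 0, 0, 0, 0, 0, -0.12, 0, 0, 0, 0])

```text
clock: 9.52
eef_pos: [525.7, -1.1, 336.0]
tcp_rot: [3.14, 0.002, 2.413]
contact_force: [-0.4, 0.8, -5.7]
opening: 0.172
```

Run:
```python
from h import *
from go import go
s=sense();print(s['clock'],s['eef_pos'],s['contact_force'])
f=grab_frame('top')
go([397,-303,345],138)
a=grab_frame('scene')['color'];b=f['color'][170:350,240:520]
cv2.imwrite('pics/c2.png',np.hstack([cv2.resize(a,(400,300)),cv2.resize(b,(400,257)) if 0 else cv2.resize(b,(400,300))]))
```

```text
9.5167 [525.72709447  -1.07696518 336.01704642] [-0.43611135  0.82209707 -5.70371397]
[-0.1056 -0.3104 -0.0106] [-0.0001 -0.0006  0.0042]
```

View pics/c2.png

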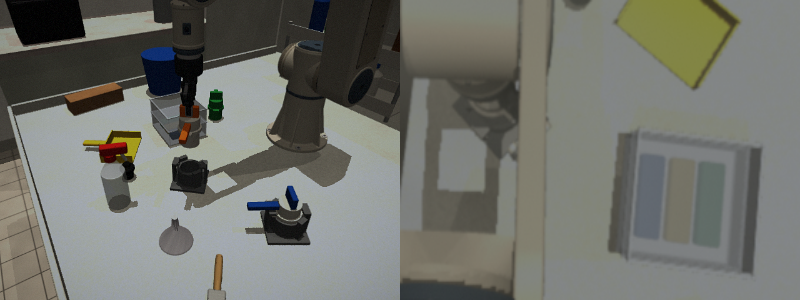

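The filter is clear of its base, hanging straight (left half, near (188,125)). I'll carry it over the bin.

Request:
drive_tool(targets=[-0.005, -0.015, -0.005, 0, 0, 0, 0, -0.014, -0.04, -0.01, 0, 0, 0, 0, -0.024, -0.07, -0.01, 0, 0, 0, 0, -0.034, -0.1, -0.01, 0, 0, 0, 0, -0.044, -0.13, -0.01, 0, 0, 0, 0, -0.054, -0.16, -0.01, 0, 0, 0, 0, -0.064, -0.19, -0.01, 0, 0, 0, 0, -0.075, -0.22, -0.01, 0, 0, 0, 0, -0.085, -0.25, -0.01, 0, 0, 0, 0, -0.095, -0.28, -0.01, 0, 0, 0, 0, -0.102, -0.3, -0.01, 0, 0, 0, 0, -0.107, -0.312, -0.01, 0, 0, 0, 0])

```text
clock: 10.62
eef_pos: [395.8, -306.7, 343.1]
tcp_rot: [-3.141, -0.003, 2.411]
contact_force: [0.4, 0.5, -5.6]
opening: 0.17
```

Run:
```python
from h import *
from go import go
s=sense();print(s['clock'],s['eef_pos'],s['tcp_rot'],s['contact_force'],s['opening'])
f=grab_frame('scene'); im=f['color'].copy()
c=np.array([397,-306]); th=np.radians(-4.5)
Rm=np.array([[np.cos(th),-np.sin(th)],[np.sin(th),np.cos(th)]])
for z in (0,128):
    q=proj(f,[np.r_[c+Rm@np.array(p),z] for p in [(85,95),(85,-95),(-85,-95),(-85,95)]])
    cv2.polylines(im,[q.round().astype(int)],True,(0,0,255),1)
cv2.imwrite('pics/s3.png',cv2.resize(im[20:260,150:450],(750,600),interpolation=cv2.INTER_CUBIC))
go([397,-306,246],138)
```

```text
10.6167 [ 395.81276718 -306.68369264  343.11191406] [-3.14090484 -0.00325512  2.41111811] [ 0.4325976   0.50832016 -5.58542636] 0.1704062005685751
[0.0001 0.0022 0.0974] [-0.0015 -0.0022  0.0026]
```

View pics/s3.png

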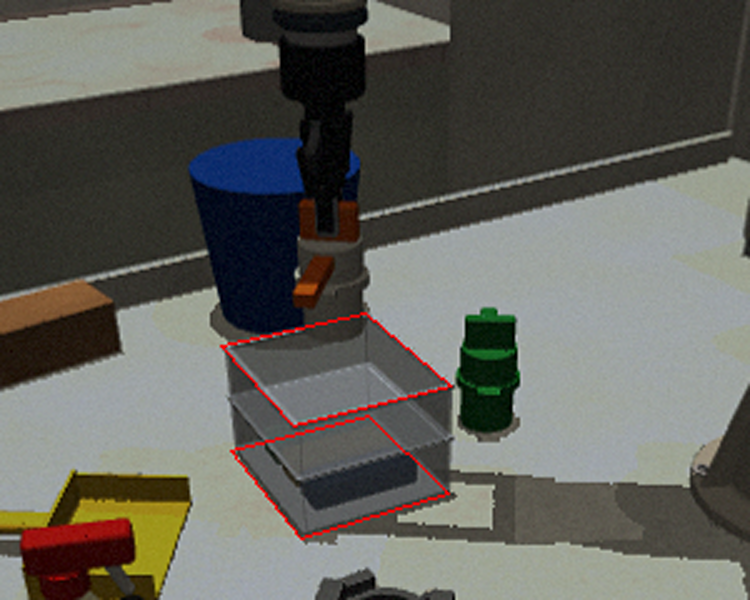

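The predicted bin outline lies right on the bin, and the filter hangs upright above it. I'll lower it until contact, expected near TCP z = 242.

Request:
drive_tool(targets=[0, 0.002, 0.01, 0, 0, 0, 0, 0, 0.002, 0.025, 0, 0, 0, 0, 0, 0.002, 0.04, 0, 0, 0, 0, 0, 0.002, 0.055, 0, 0, 0, 0, 0, 0.002, 0.07, 0, 0, 0, 0, 0, 0.002, 0.08, 0, 0, 0, 0, 0, 0.002, 0.088, 0, 0, 0, 0, 0, 0.002, 0.092, 0, 0, 0, 0, 0, 0.002, 0.095, 0, 0, 0, 0, 0, 0.002, 0.095, 0, 0, 0, 0])

```text
clock: 11.5
eef_pos: [399.0, -303.6, 249.7]
tcp_rot: [3.142, -0.0, 2.413]
contact_force: [0.1, 0.2, -4.6]
opening: 0.171
```

Request:
drive_tool(targets=[0, 0, 0.001, 0, 0, 0, 0, 0, 0, 0.002, 0, 0, 0, 0, 0, 0, 0.003, 0, 0, 0, 0, 0, 0, 0.003, 0, 0, 0, 0])

```text
clock: 11.83
eef_pos: [398.9, -303.9, 247.2]
tcp_rot: [3.142, 0.0, 2.413]
contact_force: [1.3, 1.0, -4.1]
opening: 0.177
```

Request:
drive_tool(targets=[0, 0, 0.001, 0, 0, 0, 0, 0, 0, 0.002, 0, 0, 0, 0, 0, 0, 0.003, 0, 0, 0, 0, 0, 0, 0.003, 0, 0, 0, 0])

```text
clock: 12.17
eef_pos: [398.8, -303.8, 243.9]
tcp_rot: [3.142, -0.0, 2.413]
contact_force: [0.6, 0.4, -3.9]
opening: 0.176
```

Request:
drive_tool(targets=[0, 0, 0.001, 0, 0, 0, 0, 0, 0, 0.0015, 0, 0, 0, 0, 0, 0, 0.002, 0, 0, 0, 0, 0, 0, 0.002, 0, 0, 0, 0])

```text
clock: 12.5
eef_pos: [398.9, -303.9, 242.2]
tcp_rot: [-3.142, 0.0, 2.413]
contact_force: [-0.3, -0.2, -2.1]
opening: 0.171
```

Request:
drive_tool(targets=[0, 0, 0.0005, 0, 0, 0, 0, 0, 0, 0.001, 0, 0, 0, 0, 0, 0, 0.001, 0, 0, 0, 0, 0, 0, 0.001, 0, 0, 0, 0])

```text
clock: 12.83
eef_pos: [399.0, -304.0, 242.2]
tcp_rot: [-3.142, 0.001, 2.413]
contact_force: [-4.0, 2.1, 9.1]
opening: 0.172
```

It touched the floor at TCP z = 242.2, as predicted, with an upward force of 9 N. I'll release slowly and rise.

Request:
drive_tool(targets=[0, 0, 0, 0, 0, 0, 0.15, 0, 0, 0, 0, 0, 0, 0.22, 0, 0, 0, 0, 0, 0, 0.35, 0, 0, 0, 0, 0, 0, 0.6, 0, 0, 0, 0, 0, 0, 0.6, 0, 0, 0, 0, 0, 0, 0.6, 0, 0, -0.02, 0, 0, 0, 0.6, 0, 0, -0.05, 0, 0, 0, 0.6, 0, 0, -0.08, 0, 0, 0, 0.6, 0, 0, -0.11, 0, 0, 0, 0.6, 0, 0, -0.11, 0, 0, 0, 0.6, 0, 0, -0.11, 0, 0, 0, 0.6], force=20)

```text
clock: 13.83
eef_pos: [399.5, -304.3, 352.7]
tcp_rot: [3.141, 0.004, 2.413]
contact_force: [0.0, -0.3, -1.0]
opening: 0.603
```

Run:
```python
from m import *
s=sense();print(s['clock'],s['eef_pos'],s['contact_force'])
f=grab_frame('scene'); w=grab_frame('wrist')
for a,c,b in orange(w,300): print(a,c,'fin z198',[plane(w,p,198)[:2].round().tolist() for p in b],'lever z158',[plane(w,p,158)[:2].round().tolist() for p in b])
cv2.imwrite('pics/c3.png',np.hstack([cv2.resize(f['color'][20:340,150:450],(400,427)),cv2.resize(w['color'],(400,300))[:, :][np.r_[0:300,[299]*127]]]))
```

```text
13.8333 [ 399.50811281 -304.2842019   352.67629474] [ 0.03282217 -0.30792695 -1.01479932]
2200 [320.  243.9] fin z198 [[370.0, -288.0], [379.0, -277.0], [423.0, -316.0], [413.0, -327.0]] lever z158 [[373.0, -293.0], [385.0, -280.0], [436.0, -326.0], [424.0, -339.0]]
3085 [420.2 232.1] fin z198 [[414.0, -283.0], [401.0, -271.0], [448.0, -220.0], [462.0, -230.0]] lever z158 [[426.0, -287.0], [410.0, -273.0], [465.0, -213.0], [482.0, -225.0]]
```

View pics/c3.png

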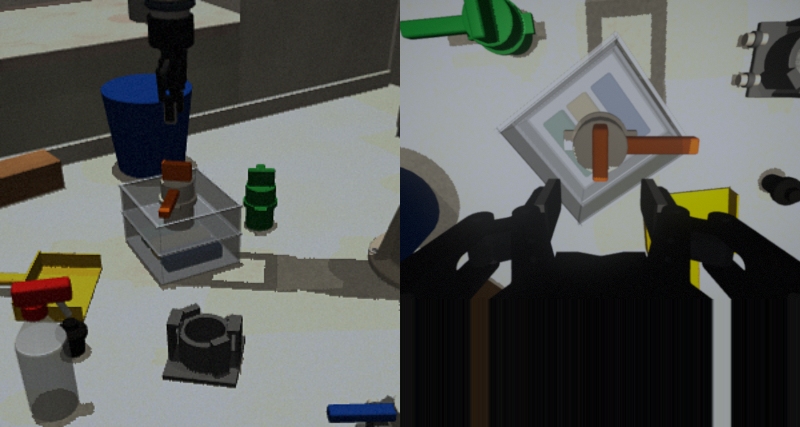

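The filter stands upright in the upper bin with its fin centre at about (396,-302), against a bin centre of (397,-306). The gripper is clear and the base is empty. Handing in.

```bash
python3 -c "
from rig import *
print(sign_off(), sense()['clock'])"
```

```text
the job is handed in; nothing more can be done
the job is handed in; nothing more can be done
```

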